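Free the sprung safety hook of a bur cabinet and open its door

ROBOT

A 6-joint arm with a two-finger parallel gripper is mounted at the origin on the work surface. World frame = base frame: x ahead of the robot, y to its left, z up, the work surface at z = 0. Lengths are in mm, angles in rad, forces in N, time in s.
With the tool pointing down it reaches from about 375 to 900 mm from the base axis. Payload 3.1 kg.
Tool frame: the origin (TCP) lies midway between the tips of the shut fingers; the grasp point (between the pads) lies 19 mm behind it; z points along the fingers, y is the line along which they close (so a half turn about z gives the same grasp; the last joint's range is limited). The gripper opens to 87 mm and grips with 3 to 60 N. Pads are 19 mm wide; open, the fingers measure 117 mm over their backs; the gripper's body (75 mm by 190 mm) begins 51 mm behind the grasp point.
Start: joints at [1.091, 0.527, 1.433, -0, 1.181, -0.178], TCP at [185.734, 596.741, 222.548] pointing down, gripper open.
Joint ranges: [-3.08, 3.08], [-0.75, 2.2], [0.22, 2.44], [-1.43, 4.57], [0, 2.65], [-2.85, 2.85]. Speed limits (rad/s): [2.79, 2.79, 3.14, 3.14, 3.14, 3.14].

INTERFACE

Orientations are given as a unit quaternion [x, y, z, w].
In Python, from rig import manip, camera, calibration, close_job, nets gives the robot as it stands.
- The arm moves only by the shell command python3 -m crank 'ROWS' [FORCE]. ROWS is JSON, a list of rows, each an object of numbers: "rx", "ry", "rz": the turn, a rotation vector about the world's x, y, z in degrees; "x", "y", "z": the shift along the world's x, y, z in cm; "fingers": the closure in counts, from 0 (fully open) to 255 (shut). In form: [{"rx": .., "ry": .., "rz": .., "x": .., "y": .., "z": .., "fingers": ..}, ...]. A call has 1 to 8 rows; each row shifts and turns the commanded pose from where the row before left it; what a row does not reach is not made up. A row lasts 1/12 s, in which the tool goes at most 41.7 mm and 7.16 degrees, less where a joint would pass 70% of its speed; a pose out of reach is approached as far as the arm can. A call with a gripper value outside its range is refused whole. The fingers move at their own pace and stop on an object; FORCE is the grip in N (left out, the last holds). Time passes only in rows, so rows that do not move let the fingers close. It gives the time, the measured TCP pose, the force, the opening and the grip force at its end, in the units of the state.
- manip.read_state(): the state, without advancing time (a new reading comes with each control period).
- camera(name): name is "side" or "top" or "wrist"; returns the picture (400x640x3 uint8, blue, green, red); there is no depth.
- calibration(name): a dict with "fx", "fy", "cx", "cy" (pixels), "xyz" and "orientation" of the camera in the world; the wrist camera has in their place "mount" (4x4, takes a point from camera to tool coordinates, whose origin is the TCP and whose axes are the flange's). Camera axes: x right, y down, z forward; pixel columns grow to the right and rows downward; lengths in mm; the calibration is good to about 2 mm. A picture is of the moment at which its call begins: read the wrist's pose just before it. calibration takes no time and is no camera call.
- close_job(): hands the job in; it is judged then, once.
Trained networks look in the newest picture that a camera, given by its name, has taken for a name from the list of things; names that differ only in an ending like _2 or _b are one class to them, and where a whole thing is asked for, a point or a joint stands for the part that bears it (a point fixed in the world has none). Each returns a list of dicts, best first, with "p" (0 to 1); they miss things now and then, are a little off and sometimes report something else, mostly with a low value. They report only what shows in the picture. A call takes as long as a camera call. They do not tell look-alikes from the thing itself.
- nets.look_for(camera, name): "xy" ([column, row] as shares, 0 to 1, of the picture: columns of its width, rows of its height, amid what is visible of it).
The state is a dict: "time": time; "qpos": joint angles; "qd": joint speeds; "tau": joint torques, N m; "position": TCP position; "tool_rot": TCP orientation; "force": force on the tool from outside, world axes, zero at the start; "wrist_torque": the same for the moment, N m; "opening": finger opening in mm; "grip_force": force on a finger pad.
Only numpy, scipy, OpenCV 4.12 (cv2) and the standard library are available. Lean on these libraries where they do the work, as an engineer would, in place of code of your own. Each camera call takes 0.05 s, during which the arm holds its last target. There are 200 camera calls.

TASK

The small white bur cabinet on the carving bench is held ajar by its safety latch. Take the slim, long-shanked pusher from the wooden stand, put its shank down through the narrow gap behind the top of the door, feel along it for the sprung hook, press the hook down gently until it clears, and, with the pusher still in the gap, draw the door open to 45 degrees or more; then stand the pusher upright, fully home, back in its hole in the stand and let go. Never force the door or latch, and leave everything else on the bench where it is.

Things in the scene. Friction and masses are not known exactly. Their poses are not given: they have to be found in the camera images.
- pin_handle (a point): The slim long pusher, an upright hand tool, 150 mm tall, 120 g: wooden handle 22 x 22 mm square, 60 mm tall, sides along this frame's x and y; below it a round steel shank, 10 mm diameter, 90 mm long. This point is the handle's centre, 120 mm above the shank's foot; z points up. It starts in one of the stand's three holes (which one varies).
- pin_tip (a point): The centre of the flat foot of the same slim pusher's shank.
- stand: Fixed wooden block, 60 mm (x) x 170 mm (y) x 50 mm tall, origin at the centre of its underside. Three upright holes in its top at y = -60, 0 and +60 mm of its frame, x = 0; each 13.5 mm in diameter with a 4 mm chamfer, 40 mm deep (a foot that is fully home is 10 mm above the bench).
- stub: Bystander in the stand: pusher with the same handle but a short shank (55 mm), origin at its foot. Too short for the job; leave it.
- stout: Bystander in the stand: pusher as long as the slim one, but its shank is thickened to 24 mm diameter from 45 mm above its foot up to the handle; origin at its foot. Leave it.
- cabinet: Fixed white steel cabinet with a grey door, 180 mm deep (x) x 300 mm wide (y) x 170 mm tall, origin at the centre of its underside; the side with the door faces its -x.
- door (a joint): Opening angle of the door about its upright hinge, rad: 0 shut, growing as the free edge swings out towards the cabinet's -x. It starts ajar at about 0.10, held by the latch (it cannot pass 0.11 to 0.15 until the hook is down). The hinge is stiff (0.12 N m): the door stays where it is left.
- hinge_top (a point): On the door: the hinge axis at the height of the door's top edge (170 mm above the bench), in the plane of the door's back. Its x axis is the normal of the door's back, pointing into the cabinet; its -y runs along the door to the free edge; z up. Turns with the door.
- gap (a point): On the door, level with its top edge (170 mm up), 205 mm along the door from the hinge and 10.5 mm behind the door's back: at the start mid-way across the gap between the door's back and the cabinet's front edge, here about 21 mm wide (wedge-shaped: angle times distance from the hinge). Axes as hinge_top. The hook lies below the gap, anywhere within 35 mm of this point along the door (not measured: feel for it).
- rail (a point): On the cabinet: its front top edge. The hook is a grey plastic tongue on the door's back, 16 mm wide along the door, reaching 43 mm inward, its flat top 30 mm below the door's top edge (empty space beside it), moving only straight down: 4 N at first touch, 0.4 N more per mm. Its barb clears the front rail after 8 mm (7 N); hard stop at 14 mm (9.6 N).
- latch_edge (a point): On the door: its top free corner, 275 mm from the hinge, in the plane of its back. Keep the hook pressed while the shank pulls on the door's back until the door has passed 0.28 rad; after that the hook cannot catch. More than 22 N on latch, door or cabinet breaks something. The door is 14 mm thick, without a handle, its top level with the cabinet's.
- vase: Bystander: small stone vase, 60 mm wide, 58 mm tall, standing on top of the cabinet towards its back. Origin at its foot.
- bottle: Bystander: clear water bottle, 60 mm wide, 160 mm tall, standing. Origin at its foot.
- dish: Bystander: white bowl, 100 mm wide, 35 mm tall. Origin at its foot.
- blank: Bystander: sawn stone block, 90 x 70 x 45 mm. Origin at the centre of its underside.
- brush: Bystander: a brush lying on the bench.
- puzzle_ball: Bystander: carved stone ball, 60 mm wide, on a small foot. Origin at its foot.
There are look-alikes about, which are no part of the job. What is shaped like the part that bears pin_handle but black or pink is not meant.

How it is judged (in metres and radians):
On the way, in this order (a step that is already met when the one before it is completed fails the run):
1. the slim pusher's foot is down in the gap behind the latched door (height (world z) of pin_tip below 0.152 m and horizontal distance between pin_tip and gap below 0.055 m and x of pin_tip in the frame of hinge_top above 0.002 m and value of joint door below 0.17 rad), for 0.1 s.
2. the hook is cleared and the door drawn past the catch with the pusher still in the gap (value of joint door above 0.3 rad and height (world z) of pin_tip below 0.165 m and horizontal distance between pin_tip and gap below 0.055 m and x of pin_tip in the frame of hinge_top above 0.002 m), for 0.1 s.
At the end, for the whole second after the job is handed in: The door stands open at 0.7 rad (40 degrees) or more and at rest; the slim pusher stands upright (within 0.15 rad) in the hole it came from, its foot no more than 5 mm above the hole's floor, its handle's centre within 20 mm of where it was (value of joint door above 0.7 rad and distance of pin_handle from where it was at the start of the episode below 0.02 m and height (world z) of pin_tip below 0.015 m and angle between pin_handle's own z axis and vertical below 0.15 rad and velocity of joint door below 0.05 rad/s); the robot touches nothing.
It fails at once if the pusher, the fingers or the arm load the cabinet, its door or latch with more than 22 N (contact force between any of pin, the fingers, the arm and cabinet above 22 N).
It fails at once if a bystander is moved by more than 30 mm (distance of any of stub, stout, vase, bottle, dish, blank, brush, puzzle_ball from where it was at the start of the episode above 0.03 m).
It also fails if it takes over 72 s, if anything falls off the work surface, if the arm or the gripper's body presses on something with over 40 N, if the wrist force passes 120 N, or if a joint passes its speed limit or range.

## Working session

There is one attempt and no reset: what is moved stays moved. The work goes in short steps, Python scripts to look and compute and a shell command to move; the robot and the scene stay as the last step left them, time stands still between calls to the robot, and variables do not carry over. Pictures are saved under pics/ and viewed, at most 10 in all, crops included, and the job is handed in when it is done.

```bash
ls; mkdir -p pics
cat > h.py <<'E'
import numpy as np, cv2
from rig import manip, camera, calibration, close_job, nets
from scipy.spatial.transform import Rotation as R
def cam(name):
    c=calibration(name)
    if 'mount' in c:
        s=manip.read_state(); M=np.array(c['mount']); T=np.eye(4)
        T[:3,:3]=R.from_quat(s['tool_rot']).as_matrix(); T[:3,3]=s['position']; T=T@M
        return c,T[:3,:3],T[:3,3]
    return c,R.from_quat(c['orientation']).as_matrix(),np.array(c['xyz'])
def ray(C,uv):
    c,Rm,t=C; d=Rm@np.array([(uv[0]-c['cx'])/c['fx'],(uv[1]-c['cy'])/c['fy'],1.]); return t,d
def onz(C,uv,z):
    t,d=ray(C,uv); return t+d*(z-t[2])/d[2]
def proj(C,P):
    c,Rm,t=C; p=(np.asarray(P,float)-t)@Rm; return np.array([c['cx']+c['fx']*p[...,0]/p[...,2],c['cy']+c['fy']*p[...,1]/p[...,2]]).T
def tri(rs):
    A=np.zeros((3,3));b=np.zeros(3)
    for t,d in rs:
        d=d/np.linalg.norm(d);P=np.eye(3)-np.outer(d,d);A+=P;b+=P@t
    return np.linalg.solve(A,b)
E
python3 - <<'E'
from h import *
for n in ['side','top','wrist']:
    im=camera(n); cv2.imwrite(f'pics/{n}0.png',im); print(n,calibration(n))
for n in ['side','top']:
  for k in ['pin_handle','stand','cabinet','door','stub','stout','latch_edge','hinge_top','gap','rail']:
    print(n,k,[(np.round(np.array(d['xy'])*[640,400]).tolist(),round(d['p'],2)) for d in nets.look_for(n,k)[:4]])
print(manip.read_state())
a=cv2.imread('pics/side0.png');b=cv2.imread('pics/top0.png')
E
```

```text
pics
side {'fx': 370.553248936087, 'fy': 370.553248936087, 'cx': 322.4698897847418, 'cy': 193.41375049923715, 'xyz': array([ 125.57946859, -777.06954559,  692.09630134]), 'orientation': array([ 0.85414372, -0.20941993,  0.12446816, -0.45944474])}
top {'fx': 433.03687036553026, 'fy': 433.03687036553026, 'cx': 319.89915111560236, 'cy': 204.46907328679455, 'xyz': array([ 497.99199478,   17.78015012, 1507.60069425]), 'orientation': array([ 0.71109825, -0.70283511,  0.00846614, -0.01704134])}
wrist {'fx': 301.186200035724, 'fy': 301.186200035724, 'cx': 319.957788133845, 'cy': 197.9137378069525, 'mount': array([[ 3.63799685e-05, -9.55546375e-01, -2.94840846e-01,
         8.05108334e+01],
       [ 9.99999796e-01,  2.22981307e-04, -5.99269135e-04,
        -4.32869447e-01],
       [ 6.38373447e-04, -2.94840763e-01,  9.55546188e-01,
        -1.61386279e+02],
       [ 0.00000000e+00,  0.00000000e+00,  0.00000000e+00,
         1.00000000e+00]])}
side pin_handle [([385.0, 265.0], 0.92), ([410.0, 294.0], 0.69), ([426.0, 267.0], 0.64)]
side stand [([367.0, 280.0], 0.78), ([322.0, 175.0], 0.6)]
side
[... 851 characters left out ...]
15, 'qpos': array([ 1.09049768e+00,  5.27464229e-01,  1.43273739e+00,  1.70273630e-05,
        1.18141402e+00, -1.78496805e-01]), 'qd': array([ 3.79871473e-05,  1.36670269e-03, -8.64639399e-04,  1.12784051e-03,
        2.51835559e-04,  4.67536956e-05]), 'tau': array([ 1.71506590e-04, -4.40024722e+01, -1.76985008e+01,  6.33913907e-02,
        5.05261158e-02, -2.63358334e-05]), 'position': array([185.71992651, 596.72194158, 222.55846888]), 'tool_rot': array([ 1.50332071e-01,  9.88635559e-01, -8.32779023e-06, -1.11707268e-05]), 'force': array([-0.72271157,  0.14255322,  0.04654014]), 'wrist_torque': array([-0.00284232, -0.00920552,  0.00217653]), 'grip_force': 0.0, 'opening': 87.12874757587132}
```

View crops.

Run:
```python
import cv2,numpy as np
a=cv2.imread('pics/side0.png')[110:350,220:480];b=cv2.imread('pics/top0.png')[110:260,220:500]
cv2.imwrite('pics/s1.png',cv2.resize(a,None,fx=2.5,fy=2.5,interpolation=cv2.INTER_CUBIC)[:600]);cv2.imwrite('pics/t1.png',cv2.resize(b,None,fx=2.8,fy=2.8,interpolation=cv2.INTER_CUBIC))
```

```text
(no output)
```

View pics/s1.png

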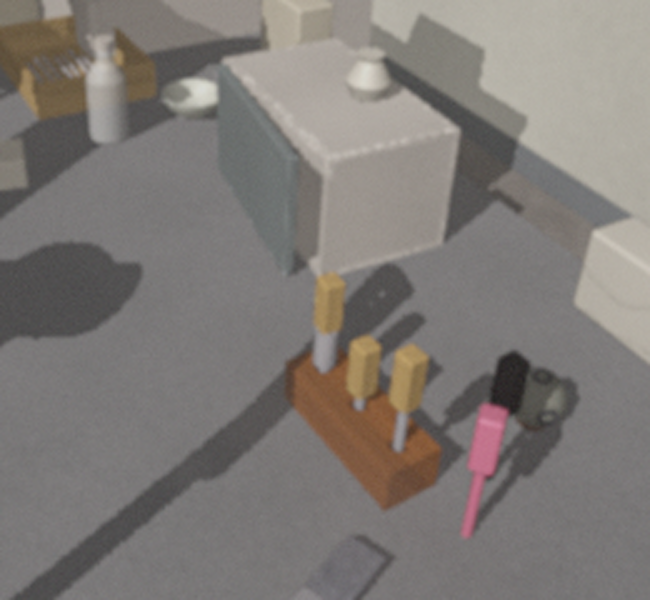

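View pics/t1.png

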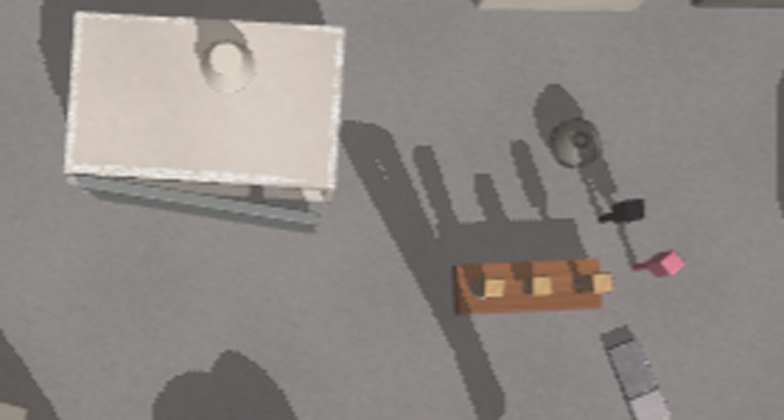

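The side view shows the slim pusher as the right-hand one in the stand (handle about px 384,262). The top view has it at px (435,211), with a dark patch in the gap at about (312,179) that is possibly the hook. I'll work out the coarse geometry from these.

Run:
```python
from h import *
T=cam('top');S=cam('side')
t=lambda u,v:(220+u/2.8,110+v/2.8)
s=lambda u,v:(220+u/2.5,110+v/2.5)
for n,p,z in [('FL',(68,176),170),('FR',(334,190),170),('BR',(344,28),170),('BL',(76,13),170),('doorfree_front',(315,229),170),('doorfree_back',(320,216),170),('hookL',(251,195),140),('hookR',(263,195),140),
 ('st',(456,266),50),('st',(457,314),50),('st',(603,308),50),('st',(600,260),50),('slim',(602,283),160),('stub',(541,286),125),('stout',(494,288),160)]:
    print(n,onz(T,t(*p),z).round(1))
print('slim tri',tri([ray(T,t(602,283)),ray(S,s(411,353))]))
for n,p,z in [('slim top',(411,353),160),('stub',(366,344),125),('FR',(328,166),170),('FL',(224,62),170),('free top',(293,155),170)]: print(n,onz(S,s(*p),z).round(1))
```

```text
FL [641.7 270.3 170. ]
FR [629.3 -24.8 170. ]
BR [809.9 -34.  170. ]
BL [824.1 264.7 170. ]
doorfree_front [585.9  -4.2 170. ]
doorfree_back [600.3  -9.6 170. ]
hookL [625.6  68.1 140. ]
hookR [625.7  54.5 140. ]
st [ 551.1 -175.9   50. ]
st [ 493.6 -177.5   50. ]
st [ 502.8 -352.    50. ]
st [ 560.3 -348.3   50. ]
slim [ 530.1 -323.   160. ]
stub [ 526.8 -262.6  125. ]
stout [ 523.2 -203.6  160. ]
slim tri [ 530.23008574 -322.61927372  161.70134264]
slim top [ 531.7 -321.2  160. ]
stub [ 528.6 -262.5  125. ]
FR [624.7 -36.8 170. ]
FL [644.9 262.6 170. ]
free top [602.    1.7 170. ]
```

```bash
python3 -m crank '[{"z":2.7},{"z":2.7},{"z":2.7},{"z":2.7},{"x":2.5,"y":-2.7,"rz":2.6},{"x":2.5,"y":-2.7,"rz":2.6},{"x":2.5,"y":-2.7,"rz":2.6},{"x":2.5,"y":-2.7,"rz":2.6}]'>/dev/null
python3 -m crank '[{"x":2.5,"y":-2.7,"rz":2.6},{"x":2.5,"y":-2.7,"rz":2.6},{"x":2.5,"y":-2.7,"rz":2.6},{"x":2.5,"y":-2.7,"rz":2.6},{"x":2.5,"y":-2.7},{"x":2.5,"y":-2.7},{"x":2.5,"y":-2.7},{"x":2.5,"y":-2.7}]'>/dev/null
python3 -m crank '[{"x":2.5,"y":-2.7},{"x":2.5,"y":-2.7},{"x":2.5,"y":-2.7},{"x":2.5,"y":-2.7},{"x":2.5,"y":-2.7},{"x":2.5,"y":-2.7},{"x":2.5,"y":-2.7},{"x":2.5,"y":-2.7}]'
python3 -m crank '[{},{},{}]' | tail -3
python3 - <<'E'
from h import *
import pickle
C=cam('wrist'); im=camera('wrist'); cv2.imwrite('pics/w1.png',im); pickle.dump(C,open('w1.pkl','wb'))
print(C[2])
cv2.imwrite('pics/w1b.png',cv2.resize(im,(800,500)))
E
```

```text
[108.7228469  620.24122843 383.94681517]validation failed for argument at $[0]...
validation failed for argument at $[0]...
validation failed for argument at $[0]...
validation failed for argument at $[0]...
```

View pics/w1b.png

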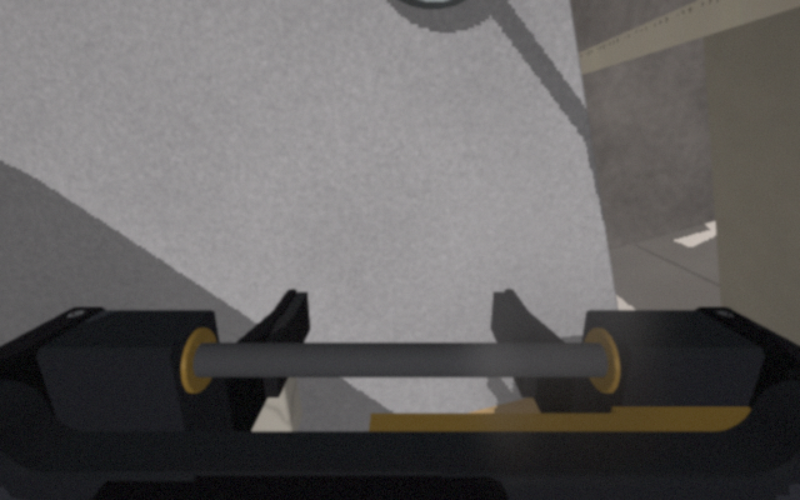

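The crank refused rows with missing keys, so nothing moved; this picture is only the bench at the start pose. I'll retype every row in full.

```bash
python3 -m crank '[{"rx":0,"ry":0,"rz":0,"x":0,"y":0,"z":2.7,"fingers":0},{"rx":0,"ry":0,"rz":0,"x":0,"y":0,"z":2.7,"fingers":0},{"rx":0,"ry":0,"rz":0,"x":0,"y":0,"z":2.7,"fingers":0},{"rx":0,"ry":0,"rz":0,"x":0,"y":0,"z":2.7,"fingers":0},{"rx":0,"ry":0,"rz":2.6,"x":2.5,"y":-2.7,"z":0,"fingers":0},{"rx":0,"ry":0,"rz":2.6,"x":2.5,"y":-2.7,"z":0,"fingers":0},{"rx":0,"ry":0,"rz":2.6,"x":2.5,"y":-2.7,"z":0,"fingers":0},{"rx":0,"ry":0,"rz":2.6,"x":2.5,"y":-2.7,"z":0,"fingers":0}]'
python3 -m crank '[{"rx":0,"ry":0,"rz":2.6,"x":2.5,"y":-2.7,"z":0,"fingers":0},{"rx":0,"ry":0,"rz":2.6,"x":2.5,"y":-2.7,"z":0,"fingers":0},{"rx":0,"ry":0,"rz":2.6,"x":2.5,"y":-2.7,"z":0,"fingers":0},{"rx":0,"ry":0,"rz":2.6,"x":2.5,"y":-2.7,"z":0,"fingers":0},{"rx":0,"ry":0,"rz":0,"x":2.5,"y":-2.7,"z":0,"fingers":0},{"rx":0,"ry":0,"rz":0,"x":2.5,"y":-2.7,"z":0,"fingers":0},{"rx":0,"ry":0,"rz":0,"x":2.5,"y":-2.7,"z":0,"fingers":0},{"rx":0,"ry":0,"rz":0,"x":2.5,"y":-2.7,"z":0,"fingers":0}]'
python3 -m crank '[{"rx":0,"ry":0,"rz":0,"x":2.5,"y":-2.7,"z":0,"fingers":0},{"rx":0,"ry":0,"rz":0,"x":2.5,"y":-2.7,"z":0,"fingers":0},{"rx":0,"ry":0,"rz":0,"x":2.5,"y":-2.7,"z":0,"fingers":0},{"rx":0,"ry":0,"rz":0,"x":2.5,"y":-2.7,"z":0,"fingers":0},{"rx":0,"ry":0,"rz":0,"x":2.5,"y":-2.7,"z":0,"fingers":0},{"rx":0,"ry":0,"rz":0,"x":2.5,"y":-2.7,"z":0,"fingers":0},{"rx":0,"ry":0,"rz":0,"x":2.5,"y":-2.7,"z":0,"fingers":0},{"rx":0,"ry":0,"rz":0,"x":0,"y":0,"z":0,"fingers":0}]'
python3 - <<'E'
from h import *
import pickle
C=cam('wrist'); im=camera('wrist'); cv2.imwrite('pics/w2.png',im); pickle.dump(C,open('w2.pkl','wb'))
print(C[2])
cv2.imwrite('pics/w2b.png',cv2.resize(im[:320],None,fx=1.25,fy=1.25))
E
```

```text
time: 1.87
position: [286.3, 487.7, 330.9]
tool_rot: [0.058, 0.998, 0.0, 0.0]
force: [1.2, 0.6, -0.8]
opening: 86.9
grip_force: 0.0
time: 2.53
position: [486.7, 271.2, 330.7]
tool_rot: [-0.031, 1.0, 0.0, 0.0]
force: [0.3, 0.7, -0.1]
opening: 86.8
grip_force: 0.0
time: 3.2
position: [665.3, 77.4, 329.6]
tool_rot: [-0.028, 1.0, -0.002, 0.002]
force: [0.7, 0.4, -0.3]
opening: 87.3
grip_force: 0.0
[584.18444955  72.8646502  490.74428477]
```

View pics/w2b.png

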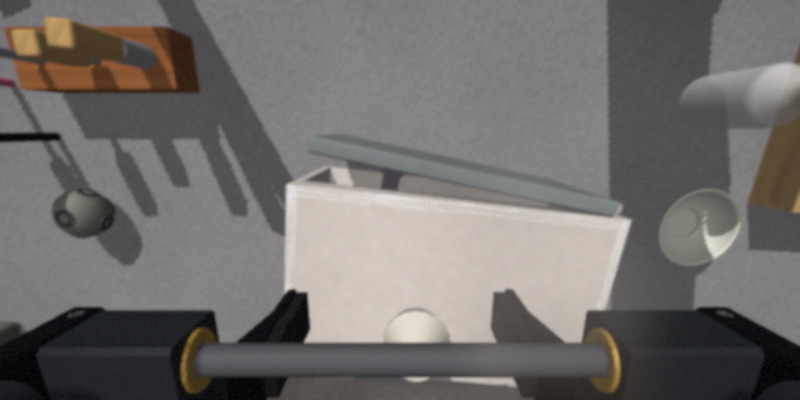

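The wrist view shows the door top as a grey strip from about (310,145) to (620,207). The wedge gap lies behind it, with a dark tongue at about (391,180), which is raw px (313,144). Next I'll extract the edges precisely.

Run:
```python
from h import *
import pickle
C=pickle.load(open('w2.pkl','rb')); im=cv2.imread('pics/w2.png').astype(int)
g=im.sum(2)/3
for u in [270,290,300,312,330,350,370]:
    print(u,onz(C,(u,130),170).round(0)[:2],[int(x) for x in g[105:175,u]])
for v in [142,146]: print(v,[int(x) for x in g[v,295:335]], [im[v,u].tolist() for u in (303,313,325)])
```

```text
270 [613.  21.] [128, 125, 116, 108, 105, 107, 104, 112, 124, 131, 132, 130, 129, 128, 125, 127, 123, 121, 121, 114, 108, 103, 109, 118, 127, 128, 131, 133, 147, 172, 190, 194, 194, 195, 192, 195, 195, 193, 193, 193, 188, 185, 177, 171, 167, 175, 189, 200, 202, 202, 203, 208, 207, 208, 209, 210, 203, 195, 197, 197, 199, 197, 198, 198, 201, 198, 199, 199, 200, 200]
290 [612.  42.] [135, 136, 135, 134, 129, 121, 113, 106, 106, 104, 106, 110, 117, 131, 130, 131, 128, 126, 124, 124, 122, 122, 121, 116, 107, 91, 80, 79, 79, 85, 90, 107, 122, 126, 127, 126, 125, 125, 124, 126, 126, 127, 127, 125, 137, 154, 165, 175, 191, 202, 206, 210, 211, 214, 211, 212, 211, 209, 211, 206, 202, 202, 200, 199, 198, 197, 197, 199, 200, 200]
300 [611.  52.] [133, 133, 130, 128, 132, 131, 132, 124, 114, 107, 103, 104, 107, 110, 115, 126, 128, 129, 128, 126, 124, 124, 125, 124, 122, 120, 110, 97, 82, 76, 83, 90, 104, 117, 127, 126, 129, 129, 127, 129, 126, 127, 126, 124, 125, 134, 150, 161, 175, 187, 202, 213, 217, 219, 219, 215, 211, 207, 203, 201, 199, 198, 197, 199, 200, 201, 199, 201, 201, 199]
312 [611. 
[... 1217 characters left out ...]
, 105, 104, 108, 115, 126, 129, 129, 125, 126, 126, 124, 124, 126, 121, 118, 110, 103, 107, 115, 120, 125, 122, 123, 121, 123, 121, 117, 111, 128, 158, 184, 201, 211, 206, 203, 199, 201, 202, 201, 198, 193, 193, 193, 193]
142 [122, 125, 128, 126, 125, 129, 128, 129, 127, 122, 112, 91, 73, 71, 69, 69, 68, 69, 68, 67, 69, 68, 68, 70, 81, 96, 109, 117, 121, 123, 123, 120, 121, 123, 122, 121, 122, 122, 122, 117] [[122, 126, 133], [70, 65, 71], [119, 124, 128]]
146 [124, 124, 125, 124, 127, 127, 128, 128, 126, 118, 99, 78, 72, 69, 71, 69, 67, 69, 66, 66, 71, 69, 68, 82, 102, 119, 124, 127, 130, 124, 125, 125, 126, 123, 125, 127, 127, 127, 123, 127] [[121, 126, 131], [69, 65, 66], [120, 126, 130]]
```

Run:
```python
from h import *
import pickle
C=pickle.load(open('w2.pkl','rb'))
D=np.array([onz(C,p,170) for p in [(270,127),(290,130.3),(300,132.3),(312,134.8),(330,139.8),(350,143.8),(370,147.8)]])
F=np.array([onz(C,p,170) for p in [(290,150.5),(300,151),(312,152),(330,155),(350,157.5),(370,159.8)]])
pd=np.polyfit(D[:,1],D[:,0],1);pf=np.polyfit(F[:,1],F[:,0],1)
print(pd,D[:,0]-np.polyval(pd,D[:,1]));print(pf,F[:,0]-np.polyval(pf,F[:,1]))
print('angle',np.arctan(pd[0])-np.arctan(pf[0]), 'cross y',(pf[1]-pd[1])/(pd[0]-pf[0]))
for v,a,b in [(142,305.3,319.3),(146,304.8,318.3)]: print(onz(C,(a,v),140),onz(C,(b,v),140))
for y in (30,50,55,60,65,70): print(y,np.polyval(pd,y),np.polyval(pf,y))
# top-down cross-check: gap edges projected in the top image handled earlier
```

```text
[1.54864460e-01 6.06048069e+02] [ 0.68707679 -0.33831957 -0.49680325 -0.58564588  0.56237576  0.24533666
 -0.07402051]
[6.66833720e-02 6.29822545e+02] [ 0.57267778 -0.19948506 -0.70276718  0.13471912  0.18104304  0.01381231]
angle 0.08705914210435327 cross y 269.6096890451838
[627.02671624  56.80980061 140.        ] [626.12801922  72.93210849 140.        ]
[631.64182594  56.41816973 140.        ] [630.7709337   72.02609994 140.        ]
30 610.694003226819 631.8230462832463
50 613.7912924254264 633.1567137234329
55 614.5656147250783 633.4901305834795
60 615.3399370247301 633.8235474435262
65 616.114259324382 634.1569643035727
70 616.8885816240338 634.4903811636194
```

Good fit: the tongue measures 16 mm wide, centred at y≈64.6 (≈207 mm from the hinge). The gap centre there is x≈625. Next, over to the slim pusher, with the fingers partly closed to clear its neighbour.

```bash
python3 -m crank '[{"rx":0,"ry":0,"rz":0,"x":-1.22,"y":-3.63,"z":0,"fingers":105},{"rx":0,"ry":0,"rz":0,"x":-1.22,"y":-3.63,"z":0,"fingers":105},{"rx":0,"ry":0,"rz":0,"x":-1.22,"y":-3.63,"z":0,"fingers":105},{"rx":0,"ry":0,"rz":0,"x":-1.22,"y":-3.63,"z":0,"fingers":105},{"rx":0,"ry":0,"rz":0,"x":-1.22,"y":-3.63,"z":0,"fingers":105},{"rx":0,"ry":0,"rz":0,"x":-1.22,"y":-3.63,"z":0,"fingers":105},{"rx":0,"ry":0,"rz":0,"x":-1.22,"y":-3.63,"z":0,"fingers":105},{"rx":0,"ry":0,"rz":0,"x":-1.22,"y":-3.63,"z":0,"fingers":105}]' >/dev/null
python3 -m crank '[{"rx":0,"ry":0,"rz":0,"x":-1.22,"y":-3.63,"z":0,"fingers":105},{"rx":0,"ry":0,"rz":0,"x":-1.22,"y":-3.63,"z":0,"fingers":105},{"rx":0,"ry":0,"rz":0,"x":-1.22,"y":-3.63,"z":-1,"fingers":105},{"rx":0,"ry":0,"rz":0,"x":0,"y":0,"z":-3,"fingers":105},{"rx":0,"ry":0,"rz":0,"x":0,"y":0,"z":-3,"fingers":105},{"rx":0,"ry":0,"rz":0,"x":0,"y":0,"z":-2,"fingers":105},{"rx":0,"ry":0,"rz":0,"x":0,"y":0,"z":0,"fingers":105},{"rx":0,"ry":0,"rz":0,"x":0,"y":0,"z":0,"fingers":105}]'
python3 - <<'E'
from h import *
import pickle
C=cam('wrist'); im=camera('wrist'); cv2.imwrite('pics/w3.png',im); pickle.dump(C,open('w3.pkl','wb'))
print(C[2],proj(C,[[530.5,-322,160],[530.5,-322,100],[530.5,-322,50]]).round(0))
hsv=cv2.cvtColor(im,cv2.COLOR_BGR2HSV)
cv2.imwrite('pics/w3b.png',cv2.resize(im,(800,500)))
E
```

```text
time: 4.58
position: [526.1, -314.1, 239.9]
tool_rot: [-0.031, 1.0, 0.001, -0.001]
force: [0.5, -0.5, 1.0]
opening: 51.3
grip_force: 0.0
[ 445.89103068 -320.13821172  401.44265582] [[311. 210.]
 [313. 191.]
 [314. 179.]]
```

View pics/w3b.png

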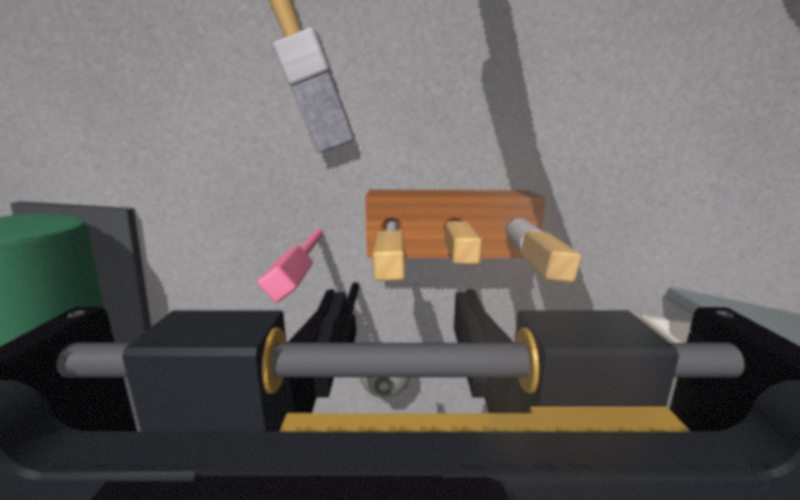

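The slim handle top is at raw px (311,214) against (311,210) predicted, so it is about 1–2 mm further in x. The neighbour and the pink tool are both clear of the fingers. Descending to grasp.

```bash
python3 -m crank '[{"rx":0,"ry":0,"rz":0,"x":0.55,"y":-0.8,"z":0,"fingers":105},{"rx":0,"ry":0,"rz":0,"x":0,"y":0,"z":-3.1,"fingers":105},{"rx":0,"ry":0,"rz":0,"x":0,"y":0,"z":-3.1,"fingers":105},{"rx":0,"ry":0,"rz":0,"x":0,"y":0,"z":-3.1,"fingers":105},{"rx":0,"ry":0,"rz":0,"x":0,"y":0,"z":-3.1,"fingers":105},{"rx":0,"ry":0,"rz":0,"x":0,"y":0,"z":0,"fingers":105},{"rx":0,"ry":0,"rz":0,"x":0,"y":0,"z":0,"fingers":105},{"rx":0,"ry":0,"rz":0,"x":0,"y":0,"z":0,"fingers":105}]' 40
python3 -m crank '[{"rx":0,"ry":0,"rz":0,"x":0,"y":0,"z":0,"fingers":255},{"rx":0,"ry":0,"rz":0,"x":0,"y":0,"z":0,"fingers":255},{"rx":0,"ry":0,"rz":0,"x":0,"y":0,"z":0,"fingers":255},{"rx":0,"ry":0,"rz":0,"x":0,"y":0,"z":0,"fingers":255},{"rx":0,"ry":0,"rz":0,"x":0,"y":0,"z":0,"fingers":255},{"rx":0,"ry":0,"rz":0,"x":0,"y":0,"z":0,"fingers":255}]' 40
```

```text
time: 5.3
position: [533.9, -325.0, 119.0]
tool_rot: [-0.031, 1.0, -0.002, 0.002]
force: [0.8, -0.6, 1.0]
opening: 51.0
grip_force: 0.0
time: 5.8
position: [532.2, -323.2, 117.0]
tool_rot: [-0.03, 1.0, 0.0, 0.0]
force: [-0.1, -0.1, 2.9]
opening: 21.7
grip_force: 40.0
```

```bash
python3 -m crank '[{"rx":0,"ry":0,"rz":0,"x":0,"y":0,"z":1.5,"fingers":255},{"rx":0,"ry":0,"rz":0,"x":0,"y":0,"z":2.5,"fingers":255},{"rx":0,"ry":0,"rz":0,"x":0,"y":0,"z":3.5,"fingers":255},{"rx":0,"ry":0,"rz":0,"x":0,"y":0,"z":4,"fingers":255},{"rx":0,"ry":0,"rz":0,"x":0,"y":0,"z":4,"fingers":255},{"rx":0,"ry":0,"rz":0,"x":0,"y":0,"z":3.8,"fingers":255},{"rx":0,"ry":0,"rz":0,"x":0.5,"y":2,"z":0,"fingers":255},{"rx":0,"ry":0,"rz":0,"x":0.93,"y":3.9,"z":0,"fingers":255}]'
python3 -m crank '[{"rx":0,"ry":0,"rz":0,"x":0.93,"y":3.9,"z":0,"fingers":255},{"rx":0,"ry":0,"rz":0,"x":0.93,"y":3.9,"z":0,"fingers":255},{"rx":0,"ry":0,"rz":0,"x":0.93,"y":3.9,"z":0,"fingers":255},{"rx":0,"ry":0,"rz":0,"x":0.93,"y":3.9,"z":0,"fingers":255},{"rx":0,"ry":0,"rz":0,"x":0.93,"y":3.9,"z":0,"fingers":255},{"rx":0,"ry":0,"rz":0,"x":0.93,"y":3.9,"z":0,"fingers":255},{"rx":0,"ry":0,"rz":0,"x":0.93,"y":3.9,"z":0,"fingers":255},{"rx":0,"ry":0,"rz":0,"x":0.93,"y":3.9,"z":0,"fingers":255}]'
python3 -m crank '[{"rx":0,"ry":0,"rz":0,"x":0.5,"y":1.5,"z":0,"fingers":255},{"rx":0,"ry":0,"rz":0,"x":0,"y":0,"z":0,"fingers":255},{"rx":0,"ry":0,"rz":0,"x":0,"y":0,"z":0,"fingers":255},{"rx":0,"ry":0,"rz":0,"x":0,"y":0,"z":0,"fingers":255}]'
python3 - <<'E'
from h import *
import pickle
C=cam('wrist'); im=camera('wrist'); cv2.imwrite('pics/w4.png',im); pickle.dump(C,open('w4.pkl','wb'))
s=camera('side');cv2.imwrite('pics/s4.png',s)
p=manip.read_state()['position']; S=cam('side')
print(p,proj(C,[p+[0,0,-107],p+[0,0,-17]]).round(1),proj(S,[p+[0,0,-107],p+[0,0,-17],p+[0,0,43]]).round(1))
a=cv2.resize(im[100:280,220:420],None,fx=3,fy=3,interpolation=cv2.INTER_CUBIC)
cv2.imwrite('pics/w4b.png',a)
E
```

```text
time: 6.47
position: [547.4, -269.2, 313.0]
tool_rot: [-0.028, 1.0, -0.004, 0.003]
force: [0.4, 0.5, -0.9]
opening: 21.7
grip_force: 40.0
time: 7.13
position: [620.4, 49.4, 309.2]
tool_rot: [-0.031, 1.0, -0.0, -0.0]
force: [-0.4, -0.4, -1.0]
opening: 21.6
grip_force: 40.0
time: 7.47
position: [625.4, 61.3, 309.1]
tool_rot: [-0.03, 1.0, -0.001, -0.001]
force: [0.0, -1.0, -0.5]
opening: 22.0
grip_force: 40.0
[625.47758931  60.64998731 309.39409331] [[320.3 196.1]
 [320.3 236.3]] [[334.5 151.6]
 [335.7 122.6]
 [336.6 101.7]]
```

View pics/w4b.png

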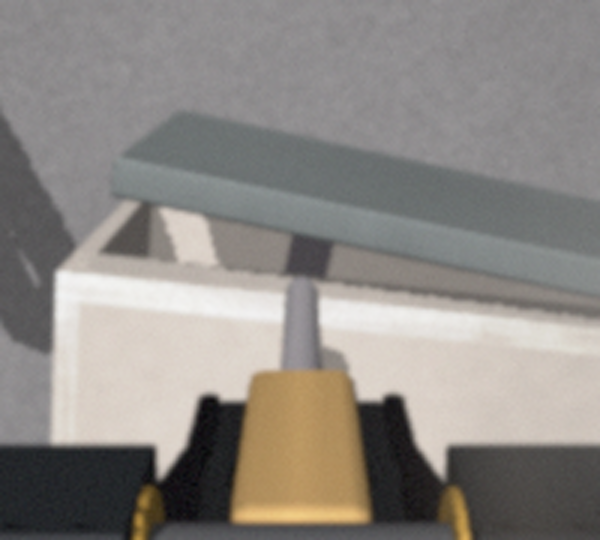

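The shank foot is at raw px (320,197), against (320,196) predicted. Gap edges re-derived from this view, x=615.9 and 634.0, agree with the fit. Lowering the foot into the gap.

```bash
python3 -m crank '[{"rx":0,"ry":0,"rz":0,"x":0.05,"y":0.4,"z":0,"fingers":255},{"rx":0,"ry":0,"rz":0,"x":0,"y":0,"z":0,"fingers":255},{"rx":0,"ry":0,"rz":0,"x":0,"y":0,"z":-1.2,"fingers":255},{"rx":0,"ry":0,"rz":0,"x":0,"y":0,"z":-1.2,"fingers":255},{"rx":0,"ry":0,"rz":0,"x":0,"y":0,"z":-0.8,"fingers":255},{"rx":0,"ry":0,"rz":0,"x":0,"y":0,"z":-0.5,"fingers":255},{"rx":0,"ry":0,"rz":0,"x":0,"y":0,"z":-0.3,"fingers":255},{"rx":0,"ry":0,"rz":0,"x":0,"y":0,"z":0,"fingers":255}]' 
python3 -m crank '[{"rx":0,"ry":0,"rz":0,"x":0,"y":0,"z":-0.5,"fingers":255},{"rx":0,"ry":0,"rz":0,"x":0,"y":0,"z":-0.4,"fingers":255},{"rx":0,"ry":0,"rz":0,"x":0,"y":0,"z":-0.2,"fingers":255},{"rx":0,"ry":0,"rz":0,"x":0,"y":0,"z":0,"fingers":255},{"rx":0,"ry":0,"rz":0,"x":0,"y":0,"z":0,"fingers":255}]'
```

```text
time: 8.23
position: [626.0, 66.3, 268.9]
tool_rot: [-0.03, 1.0, 0.0, -0.001]
force: [-0.5, -0.8, -1.1]
opening: 21.6
grip_force: 40.0
time: 8.65
position: [626.2, 66.5, 258.5]
tool_rot: [-0.031, 1.0, 0.0, -0.0]
force: [-0.9, -0.6, -1.1]
opening: 21.5
grip_force: 40.0
```

```bash
python3 -m crank '[{"rx":0,"ry":0,"rz":0,"x":0,"y":-0.15,"z":-0.4,"fingers":255},{"rx":0,"ry":0,"rz":0,"x":0,"y":0,"z":-0.4,"fingers":255},{"rx":0,"ry":0,"rz":0,"x":0,"y":0,"z":0,"fingers":255},{"rx":0,"ry":0,"rz":0,"x":0,"y":0,"z":0,"fingers":255}]' 
python3 -m crank '[{"rx":0,"ry":0,"rz":0,"x":0,"y":0,"z":-0.2,"fingers":255},{"rx":0,"ry":0,"rz":0,"x":0,"y":0,"z":0,"fingers":255},{"rx":0,"ry":0,"rz":0,"x":0,"y":0,"z":0,"fingers":255}]'
python3 -m crank '[{"rx":0,"ry":0,"rz":0,"x":0,"y":0,"z":-0.2,"fingers":255},{"rx":0,"ry":0,"rz":0,"x":0,"y":0,"z":0,"fingers":255},{"rx":0,"ry":0,"rz":0,"x":0,"y":0,"z":0,"fingers":255}]'
python3 -m crank '[{"rx":0,"ry":0,"rz":0,"x":0,"y":0,"z":-0.2,"fingers":255},{"rx":0,"ry":0,"rz":0,"x":0,"y":0,"z":0,"fingers":255},{"rx":0,"ry":0,"rz":0,"x":0,"y":0,"z":0,"fingers":255}]'
```

```text
time: 8.98
position: [625.9, 64.9, 250.1]
tool_rot: [-0.031, 1.0, 0.0, -0.001]
force: [-0.1, 0.1, -1.2]
opening: 22.1
grip_force: 40.0
time: 9.23
position: [626.2, 65.0, 248.5]
tool_rot: [-0.031, 1.0, 0.0, -0.0]
force: [0.9, -0.2, -1.2]
opening: 21.6
grip_force: 40.0
time: 9.48
position: [626.6, 64.9, 247.0]
tool_rot: [-0.031, 1.0, -0.0, 0.001]
force: [0.4, 0.1, 1.1]
opening: 21.9
grip_force: 40.0
time: 9.73
position: [626.7, 64.9, 245.2]
tool_rot: [-0.031, 1.0, -0.0, 0.001]
force: [0.6, 0.3, 3.5]
opening: 21.8
grip_force: 40.0
```

The hook is felt at TCP z≈247, as predicted. Pressing down to about 10.5 mm.

```bash
python3 -m crank '[{"rx":0,"ry":0,"rz":0,"x":0,"y":0,"z":-0.2,"fingers":255},{"rx":0,"ry":0,"rz":0,"x":0,"y":0,"z":-0.2,"fingers":255},{"rx":0,"ry":0,"rz":0,"x":0,"y":0,"z":-0.2,"fingers":255},{"rx":0,"ry":0,"rz":0,"x":0,"y":0,"z":0,"fingers":255},{"rx":0,"ry":0,"rz":0,"x":0,"y":0,"z":0,"fingers":255}]' 
python3 -m crank '[{"rx":0,"ry":0,"rz":0,"x":0,"y":0,"z":-0.2,"fingers":255},{"rx":0,"ry":0,"rz":0,"x":0,"y":0,"z":-0.15,"fingers":255},{"rx":0,"ry":0,"rz":0,"x":0,"y":0,"z":0,"fingers":255},{"rx":0,"ry":0,"rz":0,"x":0,"y":0,"z":0,"fingers":255}]'
```

```text
time: 10.15
position: [626.7, 64.9, 239.0]
tool_rot: [-0.031, 1.0, -0.0, 0.001]
force: [-0.1, 0.7, 6.2]
opening: 21.6
grip_force: 40.0
time: 10.48
position: [626.9, 64.9, 235.9]
tool_rot: [-0.031, 1.0, -0.0, 0.001]
force: [-0.4, -0.3, 7.0]
opening: 21.6
grip_force: 40.0
```

Pressed about 10.5 mm at 8 N. Next I'll work out the arc.

Run:
```python
from h import *
H=np.array([647.8,269.6])
def pin(th,s=206.5,off=5.): 
    f=.0667+th; return H+s*np.array([-np.sin(f),-np.cos(f)])+off*np.array([np.cos(f),-np.sin(f)])
p=manip.read_state()['position'][:2]-[1,0]
ths=[.095,.11,.13,.16,.19,.22,.25,.28,.31,.34,.37,.4]+list(np.arange(.44,.94,.04))
print(p)
for t in ths:
    q=pin(t); print(round(t,2),q.round(1),((q-p)/10).round(2)); p=q
```

```text
[625.86375826  64.88920261]
0.1 [619.5  65. ] [-0.64  0.01]
0.11 [616.4  65.4] [-0.31  0.04]
0.13 [612.3  66.1] [-0.41  0.07]
0.16 [606.3  67.3] [-0.61  0.12]
0.19 [600.2  68.6] [-0.61  0.13]
0.22 [594.2  70.1] [-0.6   0.15]
0.25 [588.2  71.8] [-0.6   0.17]
0.28 [582.3  73.7] [-0.59  0.19]
0.31 [576.5  75.7] [-0.58  0.21]
0.34 [570.7  78. ] [-0.58  0.22]
0.37 [565.   80.4] [-0.57  0.24]
0.4 [559.4  82.9] [-0.56  0.26]
0.44 [552.   86.6] [-0.74  0.37]
0.48 [544.7  90.6] [-0.72  0.4 ]
0.52 [537.6  94.9] [-0.71  0.43]
0.56 [530.7  99.4] [-0.69  0.45]
0.6 [524.  104.2] [-0.67  0.48]
0.64 [517.5 109.3] [-0.65  0.51]
0.68 [511.2 114.6] [-0.63  0.53]
0.72 [505.1 120.2] [-0.61  0.56]
0.76 [499.3 126.1] [-0.59  0.58]
0.8 [493.6 132.1] [-0.56  0.61]
0.84 [488.3 138.4] [-0.54  0.63]
0.88 [483.1 144.9] [-0.51  0.65]
0.92 [478.3 151.6] [-0.49  0.67]
```

```bash
python3 -m crank '[{"rx":0,"ry":0,"rz":0,"x":-0.3,"y":0,"z":0,"fingers":255},{"rx":0,"ry":0,"rz":0,"x":-0.35,"y":0.02,"z":0,"fingers":255},{"rx":0,"ry":0,"rz":0,"x":-0.3,"y":0.04,"z":0,"fingers":255},{"rx":0,"ry":0,"rz":0,"x":0,"y":0,"z":0,"fingers":255}]' 
python3 -m crank '[{"rx":0,"ry":0,"rz":0,"x":-0.4,"y":0.07,"z":0,"fingers":255},{"rx":0,"ry":0,"rz":0,"x":0,"y":0,"z":0,"fingers":255},{"rx":0,"ry":0,"rz":0,"x":0,"y":0,"z":0,"fingers":255}]'
```

```text
time: 10.82
position: [617.3, 65.7, 236.1]
tool_rot: [-0.031, 1.0, 0.0, 0.001]
force: [0.1, 0.5, 7.1]
opening: 22.0
grip_force: 40.0
time: 11.07
position: [613.4, 66.3, 236.1]
tool_rot: [-0.031, 1.0, -0.0, 0.001]
force: [-0.3, 0.1, 7.3]
opening: 21.7
grip_force: 40.0
```

```bash
python3 -m crank '[{"rx":0,"ry":0,"rz":0,"x":-0.3,"y":0.06,"z":0,"fingers":255},{"rx":0,"ry":0,"rz":0,"x":-0.3,"y":0.06,"z":0,"fingers":255},{"rx":0,"ry":0,"rz":0,"x":-0.3,"y":0.06,"z":0,"fingers":255},{"rx":0,"ry":0,"rz":0,"x":0,"y":0,"z":0,"fingers":255}]' 
python3 -m crank '[{"rx":0,"ry":0,"rz":0,"x":-0.3,"y":0.07,"z":0,"fingers":255},{"rx":0,"ry":0,"rz":0,"x":-0.6,"y":0.15,"z":0,"fingers":255},{"rx":0,"ry":0,"rz":0,"x":-0.6,"y":0.17,"z":0,"fingers":255},{"rx":0,"ry":0,"rz":0,"x":0,"y":0,"z":0,"fingers":255}]'
```

```text
time: 11.4
position: [604.4, 68.0, 236.1]
tool_rot: [-0.031, 1.0, -0.0, 0.001]
force: [-0.1, 0.7, 6.8]
opening: 21.7
grip_force: 40.0
time: 11.73
position: [588.4, 72.0, 235.9]
tool_rot: [-0.031, 1.0, -0.0, 0.001]
force: [-0.7, -0.1, 6.5]
opening: 21.8
grip_force: 40.0
```

```bash
python3 -m crank '[{"rx":0,"ry":0,"rz":0,"x":-0.59,"y":0.19,"z":0,"fingers":255},{"rx":0,"ry":0,"rz":0,"x":-0.58,"y":0.21,"z":0,"fingers":255},{"rx":0,"ry":0,"rz":0,"x":-0.58,"y":0.22,"z":0,"fingers":255},{"rx":0,"ry":0,"rz":0,"x":-0.57,"y":0.24,"z":0,"fingers":255},{"rx":0,"ry":0,"rz":0,"x":-0.56,"y":0.26,"z":0,"fingers":255},{"rx":0,"ry":0,"rz":0,"x":0,"y":0,"z":0,"fingers":255},{"rx":0,"ry":0,"rz":0,"x":0,"y":0,"z":0,"fingers":255}]'
python3 - <<'E'
from h import *
import pickle
C=cam('wrist'); im=camera('wrist'); cv2.imwrite('pics/w5.png',im)
cv2.imwrite('pics/w5b.png',cv2.resize(im[60:320,160:480],None,fx=2,fy=2))
E
```

```text
time: 12.32
position: [560.0, 83.2, 235.8]
tool_rot: [-0.031, 1.0, -0.0, 0.001]
force: [-0.8, 0.9, 8.0]
opening: 21.6
grip_force: 40.0
```

View pics/w5b.png

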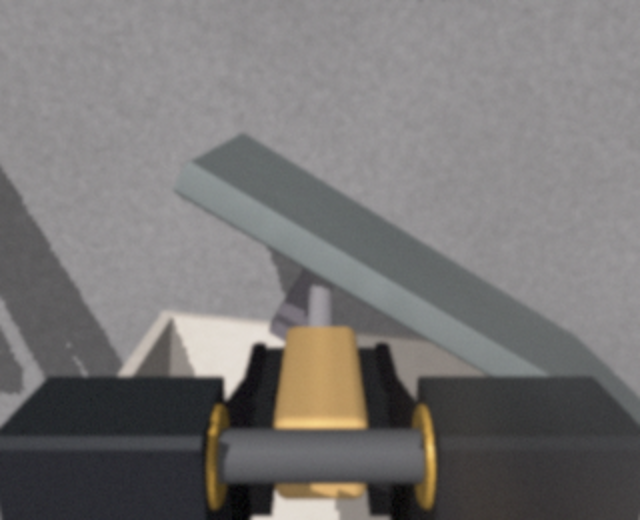

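The door is well open, at roughly 0.4 rad, with the shank still behind it on the hook. Continuing the arc.

```bash
python3 -m crank '[{"rx":0,"ry":0,"rz":0,"x":-0.74,"y":0.37,"z":0,"fingers":255},{"rx":0,"ry":0,"rz":0,"x":-0.72,"y":0.4,"z":0,"fingers":255},{"rx":0,"ry":0,"rz":0,"x":-0.71,"y":0.43,"z":0,"fingers":255},{"rx":0,"ry":0,"rz":0,"x":-0.69,"y":0.45,"z":0,"fingers":255},{"rx":0,"ry":0,"rz":0,"x":-0.67,"y":0.48,"z":0,"fingers":255},{"rx":0,"ry":0,"rz":0,"x":-0.65,"y":0.51,"z":0,"fingers":255},{"rx":0,"ry":0,"rz":0,"x":0,"y":0,"z":0,"fingers":255}]' 
python3 -m crank '[{"rx":0,"ry":0,"rz":0,"x":-0.63,"y":0.53,"z":0,"fingers":255},{"rx":0,"ry":0,"rz":0,"x":-0.61,"y":0.56,"z":0,"fingers":255},{"rx":0,"ry":0,"rz":0,"x":-0.59,"y":0.58,"z":0,"fingers":255},{"rx":0,"ry":0,"rz":0,"x":-0.56,"y":0.61,"z":0,"fingers":255},{"rx":0,"ry":0,"rz":0,"x":-0.54,"y":0.63,"z":0,"fingers":255},{"rx":0,"ry":0,"rz":0,"x":-0.51,"y":0.65,"z":0,"fingers":255},{"rx":0,"ry":0,"rz":0,"x":-0.49,"y":0.67,"z":0,"fingers":255},{"rx":0,"ry":0,"rz":0,"x":0,"y":0,"z":0,"fingers":255}]'
```

```text
time: 12.95
position: [517.5, 110.5, 235.8]
tool_rot: [-0.031, 1.0, 0.0, 0.0]
force: [-1.7, 0.5, 7.3]
opening: 21.9
grip_force: 40.0
time: 13.62
position: [478.7, 153.1, 235.8]
tool_rot: [-0.031, 1.0, 0.001, 0.001]
force: [0.1, 1.4, 7.3]
opening: 21.6
grip_force: 40.0
```

```bash
python3 -m crank '[{"rx":0,"ry":0,"rz":0,"x":0,"y":0,"z":0.8,"fingers":255},{"rx":0,"ry":0,"rz":0,"x":0,"y":0,"z":1,"fingers":255},{"rx":0,"ry":0,"rz":0,"x":0.2,"y":-0.3,"z":2,"fingers":255},{"rx":0,"ry":0,"rz":0,"x":0,"y":0,"z":3.6,"fingers":255},{"rx":0,"ry":0,"rz":0,"x":0.44,"y":-3.9,"z":0,"fingers":255},{"rx":0,"ry":0,"rz":0,"x":0.44,"y":-3.9,"z":0,"fingers":255},{"rx":0,"ry":0,"rz":0,"x":0.44,"y":-3.9,"z":0,"fingers":255},{"rx":0,"ry":0,"rz":0,"x":0.44,"y":-3.9,"z":0,"fingers":255}]' 
python3 -m crank '[{"rx":0,"ry":0,"rz":0,"x":0.44,"y":-3.9,"z":0,"fingers":255},{"rx":0,"ry":0,"rz":0,"x":0.44,"y":-3.9,"z":0,"fingers":255},{"rx":0,"ry":0,"rz":0,"x":0.44,"y":-3.9,"z":0,"fingers":255},{"rx":0,"ry":0,"rz":0,"x":0.44,"y":-3.9,"z":0,"fingers":255},{"rx":0,"ry":0,"rz":0,"x":0.44,"y":-3.9,"z":0,"fingers":255},{"rx":0,"ry":0,"rz":0,"x":0.44,"y":-3.9,"z":0,"fingers":255},{"rx":0,"ry":0,"rz":0,"x":0.44,"y":-3.9,"z":0,"fingers":255},{"rx":0,"ry":0,"rz":0,"x":0.4,"y":-2,"z":0,"fingers":255}]'
python3 -m crank '[{"rx":0,"ry":0,"rz":0,"x":0,"y":0,"z":0,"fingers":255},{"rx":0,"ry":0,"rz":0,"x":0,"y":0,"z":0,"fingers":255},{"rx":0,"ry":0,"rz":0,"x":0,"y":0,"z":0,"fingers":255}]'
```

```text
time: 14.28
position: [497.4, -8.5, 308.5]
tool_rot: [-0.031, 1.0, 0.0, -0.001]
force: [-0.7, 0.2, -0.5]
opening: 21.7
grip_force: 40.0
time: 14.95
position: [532.2, -305.0, 307.7]
tool_rot: [-0.029, 1.0, -0.001, -0.001]
force: [-0.0, 0.2, -1.3]
opening: 21.9
grip_force: 40.0
time: 15.2
position: [532.3, -299.1, 307.9]
tool_rot: [-0.031, 1.0, 0.001, -0.001]
force: [0.2, 1.2, 0.7]
opening: 21.7
grip_force: 40.0
```

```bash
python3 -m crank '[{"rx":0,"ry":0,"rz":0,"x":0,"y":-2.41,"z":0,"fingers":255},{"rx":0,"ry":0,"rz":0,"x":0,"y":0,"z":-3.5,"fingers":255},{"rx":0,"ry":0,"rz":0,"x":0,"y":0,"z":-3.5,"fingers":255},{"rx":0,"ry":0,"rz":0,"x":0,"y":0,"z":-3,"fingers":255},{"rx":0,"ry":0,"rz":0,"x":0,"y":0,"z":-2,"fingers":255},{"rx":0,"ry":0,"rz":0,"x":0,"y":0,"z":0,"fingers":255},{"rx":0,"ry":0,"rz":0,"x":0,"y":0,"z":0,"fingers":255},{"rx":0,"ry":0,"rz":0,"x":0,"y":0,"z":0,"fingers":255}]'
python3 - <<'E'
from h import *
C=cam('wrist'); im=camera('wrist'); cv2.imwrite('pics/w6.png',im); p=manip.read_state()['position']
print(p,proj(C,[p+[0,0,-107],[531.5,-323,50]]).round(1))
cv2.imwrite('pics/w6b.png',cv2.resize(im[130:290,220:420],None,fx=3,fy=3))
E
```

```text
time: 15.87
position: [534.2, -324.0, 190.7]
tool_rot: [-0.031, 1.0, -0.001, 0.001]
force: [0.7, -0.5, -1.2]
opening: 21.8
grip_force: 40.0
[ 534.49872315 -324.47364486  191.27209633] [[320.5 196.1]
 [322.1 183.8]]
```

View pics/w6b.png

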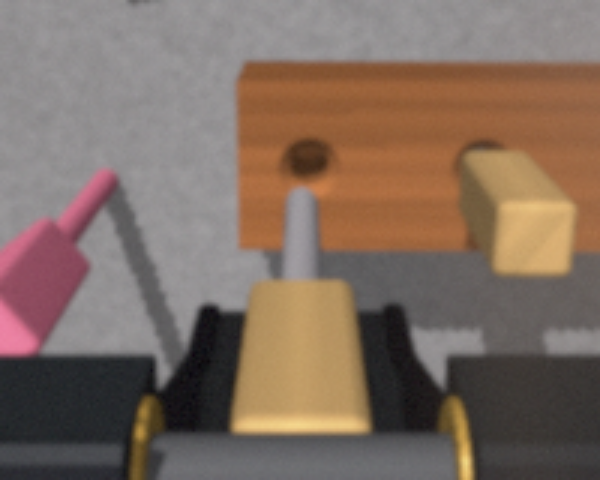

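The hole is at raw px (323,184), which gives (531.5,-322.3). The tool sits about 2 mm too far in x, so I'll correct and insert.

```bash
python3 -m crank '[{"rx":0,"ry":0,"rz":0,"x":-0.2,"y":0.13,"z":-1.5,"fingers":255},{"rx":0,"ry":0,"rz":0,"x":0,"y":0,"z":-0.8,"fingers":255},{"rx":0,"ry":0,"rz":0,"x":0,"y":0,"z":0,"fingers":255},{"rx":0,"ry":0,"rz":0,"x":0,"y":0,"z":0,"fingers":255}]'
```

```text
time: 16.25
position: [531.4, -323.0, 166.6]
tool_rot: [-0.031, 1.0, -0.0, 0.0]
force: [0.6, -0.0, -1.7]
opening: 21.9
grip_force: 40.0
```

```bash
python3 -m crank '[{"rx":0,"ry":0,"rz":0,"x":0.07,"y":0,"z":0,"fingers":255},{"rx":0,"ry":0,"rz":0,"x":0,"y":0,"z":-0.5,"fingers":255},{"rx":0,"ry":0,"rz":0,"x":0,"y":0,"z":-0.5,"fingers":255},{"rx":0,"ry":0,"rz":0,"x":0,"y":0,"z":-0.4,"fingers":255},{"rx":0,"ry":0,"rz":0,"x":0,"y":0,"z":0,"fingers":255}]'
python3 -m crank '[{"rx":0,"ry":0,"rz":0,"x":0,"y":0,"z":-0.5,"fingers":255},{"rx":0,"ry":0,"rz":0,"x":0,"y":0,"z":-0.5,"fingers":255},{"rx":0,"ry":0,"rz":0,"x":0,"y":0,"z":0,"fingers":255}]'
```

```text
time: 16.67
position: [531.3, -322.4, 150.8]
tool_rot: [-0.031, 1.0, 0.001, -0.001]
force: [-0.5, -0.2, -1.3]
opening: 21.6
grip_force: 40.0
time: 16.92
position: [531.3, -322.4, 140.7]
tool_rot: [-0.031, 1.0, 0.001, -0.001]
force: [0.5, -0.8, -1.0]
opening: 21.8
grip_force: 40.0
```

```bash
python3 -m crank '[{"rx":0,"ry":0,"rz":0,"x":0,"y":0,"z":-0.7,"fingers":255},{"rx":0,"ry":0,"rz":0,"x":0,"y":0,"z":-0.7,"fingers":255},{"rx":0,"ry":0,"rz":0,"x":0,"y":0,"z":-0.5,"fingers":255},{"rx":0,"ry":0,"rz":0,"x":0,"y":0,"z":-0.3,"fingers":255},{"rx":0,"ry":0,"rz":0,"x":0,"y":0,"z":0,"fingers":255},{"rx":0,"ry":0,"rz":0,"x":0,"y":0,"z":0,"fingers":255}]'
python3 -m crank '[{"rx":0,"ry":0,"rz":0,"x":0,"y":0,"z":-0.1,"fingers":255},{"rx":0,"ry":0,"rz":0,"x":0,"y":0,"z":0,"fingers":255},{"rx":0,"ry":0,"rz":0,"x":0,"y":0,"z":0,"fingers":255}]'
```

```text
time: 17.42
position: [531.9, -323.0, 119.7]
tool_rot: [-0.031, 1.0, 0.0, -0.0]
force: [-0.1, 0.0, -0.5]
opening: 22.2
grip_force: 40.0
time: 17.67
position: [532.1, -323.1, 119.3]
tool_rot: [-0.031, 1.0, -0.0, 0.0]
force: [0.6, 1.0, -0.8]
opening: 21.9
grip_force: 40.0
```

```bash
python3 -m crank '[{"rx":0,"ry":0,"rz":0,"x":0,"y":0,"z":-0.15,"fingers":255},{"rx":0,"ry":0,"rz":0,"x":0,"y":0,"z":0,"fingers":255},{"rx":0,"ry":0,"rz":0,"x":0,"y":0,"z":0,"fingers":105},{"rx":0,"ry":0,"rz":0,"x":0,"y":0,"z":0,"fingers":105},{"rx":0,"ry":0,"rz":0,"x":0,"y":0,"z":0,"fingers":105},{"rx":0,"ry":0,"rz":0,"x":0,"y":0,"z":0,"fingers":105},{"rx":0,"ry":0,"rz":0,"x":0,"y":0,"z":0,"fingers":105},{"rx":0,"ry":0,"rz":0,"x":0,"y":0,"z":0,"fingers":105}]'
python3 -m crank '[{"rx":0,"ry":0,"rz":0,"x":0,"y":0,"z":1,"fingers":105},{"rx":0,"ry":0,"rz":0,"x":0,"y":0,"z":2.5,"fingers":105},{"rx":0,"ry":0,"rz":0,"x":0,"y":0,"z":3,"fingers":105},{"rx":0,"ry":0,"rz":0,"x":0,"y":0,"z":3,"fingers":105},{"rx":0,"ry":0,"rz":0,"x":0,"y":0,"z":3,"fingers":105},{"rx":0,"ry":0,"rz":0,"x":0,"y":0,"z":3,"fingers":105},{"rx":0,"ry":0,"rz":0,"x":0,"y":0,"z":0,"fingers":105},{"rx":0,"ry":0,"rz":0,"x":0,"y":0,"z":0,"fingers":105}]'
python3 - <<'E'
from h import *
im=camera('side'); cv2.imwrite('pics/s7.png',im)
cv2.imwrite('pics/s7b.png',cv2.resize(im[100:340,220:480],None,fx=2.5,fy=2.5))
E
```

```text
time: 18.33
position: [532.0, -323.0, 117.6]
tool_rot: [-0.031, 1.0, -0.0, 0.0]
force: [0.3, -0.7, -0.1]
opening: 48.8
grip_force: 0.0
time: 19.0
position: [532.9, -323.8, 275.8]
tool_rot: [-0.031, 1.0, -0.002, 0.002]
force: [0.1, 0.4, -0.0]
opening: 51.1
grip_force: 0.0
```

View pics/s7b.png

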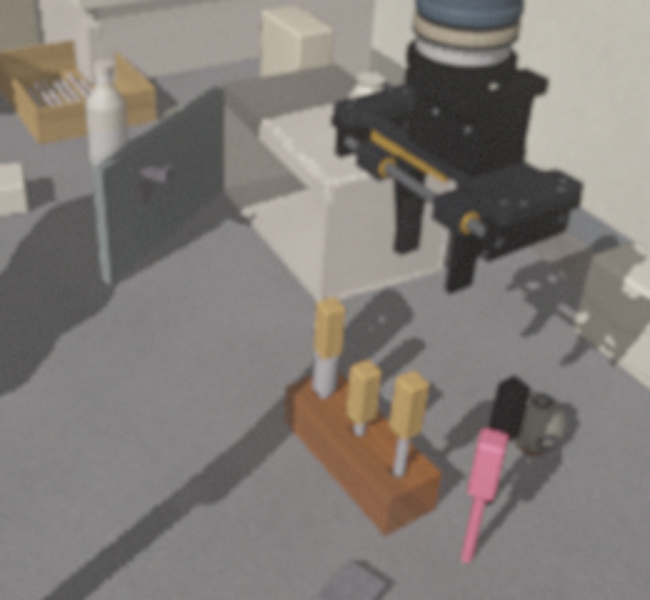

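The door stands wide open and the slim pusher is back in its hole at its starting pixel position. Its neighbours have not moved and the gripper is clear.

```bash
python3 -c "
from rig import close_job
print(close_job())"
```

```text
the job is handed in; nothing more can be done
None
```

I pressed the hook down, drew the door open to about 0.9 rad (50 degrees), stood the slim pusher back home in its own hole, let go and handed the job in at about 19 s; the verdict was not shown to me.

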